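# Level the weld fixture and hold the flask down in its sprung ring

## Robot

A 6-joint arm with a two-finger parallel gripper is mounted at the origin on the work surface. World frame = base frame: x ahead of the robot, y to its left, z up, the work surface at z = 0. Lengths are in mm, angles in rad, forces in N, time in s.
With the tool pointing down it reaches from about 400 to 925 mm from the base axis. Payload 12.5 kg.
Tool frame: the origin (TCP) lies at the very end of the fingers, on their centre line; the grasp point (between the pads) lies 19 mm behind it (env.grasp_offset is the distance from the TCP to the grasp point, in mm); z points along the fingers, y is the direction in which the jaws open and shut (so a half turn about z gives the same grasp; the last joint's range is limited). The gripper opens to 95 mm and grips with 3 to 60 N. Pads are 20 mm wide; open, the fingers measure 119 mm over their backs; the gripper's body (75 mm by 180 mm) begins 59 mm behind the grasp point.
Start: joints at [-1.253, 0.491, 1.559, -0, 1.092, -0.106], TCP at [257.041, -569.716, 214.661] pointing down, gripper open.
Joint ranges: [-3.1, 3.1], [-0.84, 2.19], [0.05, 2.79], [-1.13, 4.28], [0.06, 2.93], [-2.69, 2.69]. Speed limits (rad/s): [2.22, 2.22, 2.79, 3.14, 3.14, 3.14].

## Interface

Orientations are given as [roll, pitch, yaw] about the fixed x, y, z axes, in that order (R = Rz(yaw) Ry(pitch) Rx(roll)).
In Python, from cell import env gives the robot as it stands. The module is installed in compiled form; this text tells all that it offers.
- The arm moves only by the shell command python3 -m pendant 'ROWS'. ROWS is JSON, one flat list of numbers, 5 for each row, row after row: the shift along the tool's x, y, z as a fraction of full scale, then the turn about the tool's z as a fraction of full scale, then the gripper's target within -1 to 1 (shut at 1, half-way at 0, fully open at -1). In form: [x, y, z, turn, grip, x, y, z, turn, grip, ...]. A call has 1 to 10 rows; each row shifts and turns the commanded pose from where the row before left it, along the tool's axes as they then stand; what a row does not reach is not made up. Full scale, the value 1, is 0.4 m for a shift and 180 degrees for a turn. A row lasts 1/8 s, in which the tool goes at most 62.5 mm and 10.7 degrees, less where a joint would pass 70% of its speed; a pose out of reach is approached as far as the arm can. A call with a number of a shift or a turn outside -1 to 1 is refused whole. A call with a gripper value outside its range is refused whole. The fingers move at their own pace and stop on an object; the grip force is fixed at half the most. Time passes only in rows, so rows that do not move let the fingers close. It gives the time, the measured TCP pose, the force and the opening at its end, in the units of the state.
- env.state(): the state, without advancing time (a new reading comes with each control period).
- env.read_camera(name): name is "scene" or "top" or "wrist"; returns the picture (400x640x3 uint8, red, green, blue); there is no depth.
- env.camera_model(name): a dict with "fx", "fy", "cx", "cy" (pixels), "view" (4x4, takes a point from world to camera coordinates); the wrist camera has in their place "tool_from_camera" (4x4, takes a point from camera to tool coordinates, whose origin is the TCP and whose axes are the flange's). Camera axes: x right, y down, z forward; pixel columns grow to the right and rows downward; lengths in mm; the calibration is good to about 2 mm. A picture is of the moment at which its call begins: read the wrist's pose just before it. camera_model takes no time and is no camera call.
- env.job_done(): hands the job in, once; it reports no verdict.
Trained networks look in the newest picture that a camera, given by its name, has taken for a name from the list of things; names that differ only in an ending like _2 or _b are one class to them, and where a whole thing is asked for, a point or a joint stands for the part that bears it (a point fixed in the world has none). Each returns a list of dicts, best first, with "confidence" (0 to 1); they miss things now and then, are a little off and sometimes report something else, mostly with a low value. They report only what shows in the picture. A call takes as long as a camera call. They do not tell look-alikes from the thing itself.
- env.masks_of(thing, camera): "region" (400x640 bool, what is visible of it).
- env.landmark_of(thing, camera): "xyz" ([x, y, z] in mm, in world coordinates, good to about 4 mm: a listed point, or the origin of a listed thing).
The state is a dict: "t": time; "joints": joint angles; "qvel": joint speeds; "tau": joint torques, N m; "eef_pos": TCP position; "tcp_rot": TCP orientation; "ft_force": force on the tool from outside, world axes, zero at the start; "moment": the same for the moment, N m; "opening": opening from 0.0 (shut) to 1.0 (fully open).
Only numpy, scipy, OpenCV 4.12 (cv2) and the standard library are available. Lean on these libraries where they do the work, as an engineer would, in place of code of your own. Each camera call takes 0.05 s, during which the arm holds its last target.

## Task

First turn the knob on the weld fixture until the tilting platform sits level. Then take the round-bottomed steel flask out of its rest, set it neck up in the sprung ring on the platform, and press it straight down until the ring is fully home on its stops. Finish while the gripper is still holding it down there, as if for the tack weld; do not tip the flask over and leave the other things on the bench where they are.

Things in the scene. Friction and masses are not known exactly. Their poses are not given: they have to be found in the camera images.
- fixture: weld fixture, fixed to the bench: steel base plate, x -85 to 85, y -190 to 90 mm, 12 thick. Origin on the bench under the platform's middle; x away from the robot at yaw 0, z up. Platform's axis: along y, 55 mm up. A grey worm box at y = -145 mm (62 x 58 mm, top 72 mm up) carries the knob. Index posts at x = -81 and 81 mm, tops 70 mm up, are flush with the platform's top when it is level
- tilt (a joint): tilt of the platform about the fixture's y axis, rad; 0 = level, negative = the platform's edge at the fixture's -x side (towards the robot) is low. Driven only by the knob: tilt = 0.07 x knob angle
- platform_top (a point): middle of the top face of the platform, an aluminium plate 144 x 136 x 12 mm on trunnions, top 70 mm above the bench when level; z is its normal, x and y along the fixture's when level
- tilt_knob (a joint): angle of the worm knob, rad, growing clockwise seen from above, limits -3.1 to 3.1; 0 = platform level. It starts between -2.4 and -1.5. About 0.2 N m of friction; stays where it is left
- knob_grip (a point): grip point of the knob, on its vertical turning axis, 103 mm above the bench: middle of a black upright bar 52 mm long, 14 mm wide and 30 mm high (86 to 116 mm above the bench). The point turns with the knob: its x runs along the bar
- ring (a joint): how far the sprung ring is pressed down, m; 0 = up, 0.012 = fully home on its stops. Spring: 800 N/m, about 5 N preload; fully home takes about 11 to 12 N on top of the flask's weight; the flask's weight alone does not move it
- ring_seat (a point): centre of the sprung ring's upper face; moves with the ring. Steel ring, 76 mm outer and 48 mm inner diameter, 12 mm high, three ears on 6 mm guide pins (pin tops 40 mm above the platform). Upper face 34 mm above the platform when up, 22 mm when home. z is the platform's normal. With the flask seated upright, flask_mid is 42 mm above this point
- flask_mid (a point): centre (half-way up) of the loose steel flask: round ball body 64 mm in diameter with a straight upright neck 26 mm in diameter, in all 105 mm tall, 0.18 to 0.29 kg. Ball centre 20 mm below this point, neck from 10 to 52 mm above it; z along the neck. It starts upright in the rest, a plain steel ring
- rest: fixed plain dark steel ring lying on the bench, 72 mm outer and 44 mm inner diameter, 16 mm high, holding the flask at the start; origin at its middle, on the bench. It and the canister may be found in either order
- canister: bystander: flat-bottomed steel canister 60 mm in diameter, 62 mm tall, short neck; origin under its base
- brush: bystander: hand brush lying on the bench
- hammer: bystander: hammer lying on the bench
- spray: bystander: grey can 60 mm in diameter, 170 mm tall; origin under its base
- tin: bystander: dark jar 70 mm in diameter, 80 mm tall; origin under its base
Things that resemble listed ones, but are neither listed nor needed, are in the scene too. Leave any red look-alike of the part that bears flask_mid alone.

How it is judged:
By the outcome, as a careful person would: the job done as asked, in the order asked, and still so for the second after the job is handed in, while the arm keeps its last pose, push and grip.
It also fails if it takes over 67 s, if anything falls off the work surface, if the arm or the gripper's body presses on something with over 40 N, if the wrist force passes 120 N, or if a joint passes its speed limit or range.

## Working session

There is one attempt and no reset: what is moved stays moved. The work goes in short steps, Python scripts to look and compute and a shell command to move; the robot and the scene stay as the last step left them, time stands still between calls to the robot, and variables do not carry over. Pictures are saved under pics/ and viewed, and the job is handed in when it is done.

```bash
mkdir -p pics
python3 - <<'E'
from cell import env
import cv2
s=env.state();print(s)
for c in("scene","top"):
    cv2.imwrite(f"pics/{c}0.png",env.read_camera(c)[:,:,::-1])
    for t in("fixture","platform_top","knob_grip","ring_seat","flask_mid","rest","canister","spray","tin","hammer","brush"):
        try: print(c,t,[(d["xyz"],round(d["confidence"],2)) for d in env.landmark_of(t,c)])
        except Exception as e: print(c,t,e)
print(env.state()["t"])
E
```

```text
{'t': 0.0, 'joints': array([-1.25257834e+00,  4.91533734e-01,  1.55946598e+00, -2.64158169e-06,
        1.09167017e+00, -1.05580009e-01]), 'qvel': array([ 0.00124075,  0.00049345,  0.00133165, -0.0002304 ,  0.0003886 ,
        0.00132898]), 'tau': array([-2.12609986e-03, -6.12652159e+01, -2.58186185e+01,  6.91409293e-02,
        4.82073217e-02, -8.38770256e-05]), 'eef_pos': array([ 256.9704054 , -569.46060607,  214.07209343]), 'tcp_rot': array([-3.14052118e+00, -1.11192968e-04,  4.23799153e-01]), 'ft_force': array([ 0.17338838, -1.15710061,  0.29948731]), 'moment': array([-0.00740737,  0.04359776,  0.01857356]), 'opening': 0.9993256803584936}
scene fixture [([545.2, -72.1, -2.5], 0.59), ([405.0, 423.7, 2.3], 0.16)]
scene platform_top [([547.1, -73.6, 68.9], 0.86)]
scene knob_grip [([567.8, -213.5, 106.9], 0.77)]
scene ring_seat [([535.9, -74.9, 101.2], 0.73)]
scene flask_mid [([645.5, 133.3, 53.8], 0.77), ([633.4, 251.9, 57.7], 0.64), ([765.1, 255.0, 50.7], 0.63)]
scene rest [([637.3, 247.0, 2.9], 0.74)]
scene canister [([489.8, 226.7, 0.3], 0.68), ([544.1, -72.4, -3.5], 0.25)]
scene spray [([385.7, -408.6, -0.3], 0.76), ([405.8, 421.9, 1.3], 0.58)]
scene tin [([567.3, -212.9, 104.9], 0.65), ([405.5, 422.6, 0.8], 0.63), ([634.3, 254.3, 57.5], 0.59), ([579.1, -438.6, 1.0], 0.16)]
scene hammer [([573.7, -438.3, 0.2], 0.87)]
scene brush [([299.0, 263.7, -3.2], 0.85)]
top fixture [([543.9, -74.2, 1.5], 0.93)]
top platform_top []
top knob_grip [([562.9, -215.7, 105.0], 0.57)]
top ring_seat [([532.0, -75.6, 97.8], 0.69)]
top flask_mid [([767.4, 255.4, 50.8], 0.83), ([645.7, 136.1, 54.5], 0.65), ([638.8, 251.7, 61.9], 0.58)]
top rest []
top canister []
top spray [([384.9, -407.7, 3.7], 0.77), ([575.0, -439.4, 1.2], 0.42)]
top tin [([399.0, 423.6, 1.3], 0.82), ([575.0, -439.8, 0.3], 0.56)]
top hammer [([574.4, -442.0, 0.4], 0.78)]
top brush [([303.5, 262.6, -0.2], 0.75)]
1.2
```

View pics/scene0.png

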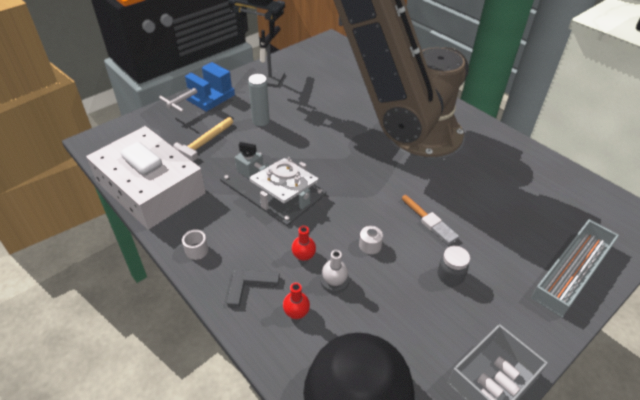

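View pics/top0.png

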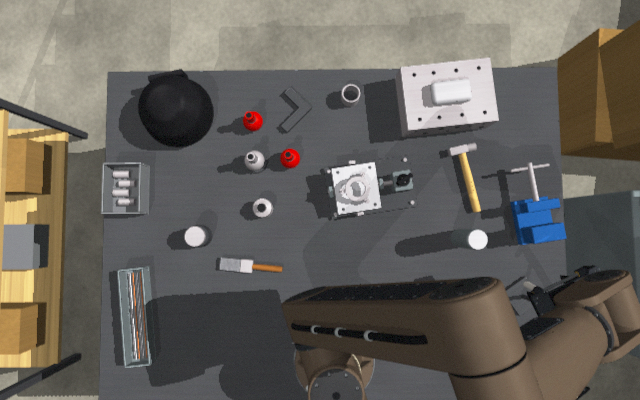

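The silver flask is near (634, 252), between the two red look-alikes. The fixture is at about (545, -73) and the knob at about (566, -214). I'll move above the knob and look closer.

```bash
cat > h.py <<'E'
import numpy as np, cv2
from cell import env
def go(x,y,z,yaw=None):
    s=env.state();p=s["eef_pos"];w=s["tcp_rot"][2]
    d=np.array([x,y,z])-p
    c,n=np.cos(w),np.sin(w)
    t=np.array([d[0]*c+d[1]*n,d[0]*n-d[1]*c,-d[2]])
    print("pos",p.round(1),"yaw",round(w,4),"tool shift frac",(t/400).round(4),"turn frac",None if yaw is None else round(-(yaw-w)/np.pi,4),"t",s["t"])
def snap(c,name,crop=None,scale=1):
    s=env.state();im=env.read_camera(c)
    o=im
    if crop: x0,y0,x1,y1=crop;o=im[y0:y1,x0:x1]
    if scale!=1:o=cv2.resize(o,None,fx=scale,fy=scale,interpolation=cv2.INTER_CUBIC)
    cv2.imwrite(f"pics/{name}.png",o[:,:,::-1]);return s,im
def Rw(s):
    from scipy.spatial.transform import Rotation as R
    return R.from_euler("xyz",s["tcp_rot"]).as_matrix()
def proj(P,cam,s=None):
    m=env.camera_model(cam);P=np.atleast_2d(np.asarray(P,float))
    if cam=="wrist":
        T=np.eye(4);T[:3,:3]=Rw(s);T[:3,3]=s["eef_pos"];V=np.linalg.inv(T@np.array(m["tool_from_camera"]))
    else:V=np.array(m["view"])
    q=P@V[:3,:3].T+V[:3,3]
    return np.c_[m["fx"]*q[:,0]/q[:,2]+m["cx"],m["fy"]*q[:,1]/q[:,2]+m["cy"]]
def unproj(uv,z,cam,s=None):
    m=env.camera_model(cam)
    if cam=="wrist":
        T=np.eye(4);T[:3,:3]=Rw(s);T[:3,3]=s["eef_pos"];C=T@np.array(m["tool_from_camera"])
    else:C=np.linalg.inv(np.array(m["view"]))
    d=C[:3,:3]@np.array([(uv[0]-m["cx"])/m["fx"],(uv[1]-m["cy"])/m["fy"],1]);o=C[:3,3]
    return o+d*(z-o[2])/d[2]
E
python3 -c "
from h import *
print(env.camera_model('wrist'))
go(566,-214,260)"
python3 -m pendant '[0,0,-0.12,0,-1, 0.107,-0.049,0,0,-1, 0.107,-0.049,0,0,-1, 0.107,-0.049,0,0,-1, 0.107,-0.049,0,0,-1, 0.107,-0.049,0,0,-1, 0.107,-0.049,0,0,-1, 0.107,-0.049,0,0,-1, 0.107,-0.049,0,0,-1]'
```

```text
{'fx': 309.8167619921915, 'fy': 309.8167619921915, 'cx': 316.58777296336376, 'cy': 199.91401032300791, 'tool_from_camera': array([[-5.74537380e-04, -9.70915232e-01, -2.39422811e-01,
         6.72636010e+01],
       [ 9.99999646e-01, -7.05200119e-04,  4.60074627e-04,
        -7.67381463e-01],
       [-6.15534458e-04, -2.39422462e-01,  9.70915293e-01,
        -1.69585688e+02],
       [ 0.00000000e+00,  0.00000000e+00,  0.00000000e+00,
         1.00000000e+00]])}
pos [ 257.1 -569.7  214.7] yaw 0.4238 tool shift frac [ 1.0697 -0.493  -0.1133] turn frac None t 1.2
t: 2.33
eef_pos: [505.6, -284.7, 262.8]
tcp_rot: [3.141, -0.0, 0.424]
ft_force: [1.3, -0.6, -0.3]
opening: 1.0
```

Run:
```python
from h import *
s,im=snap("wrist","w1")
print(s["eef_pos"],s["tcp_rot"])
for t in("fixture","platform_top","knob_grip","ring_seat"):
    print(t,[(d["xyz"],round(d["confidence"],2)) for d in env.landmark_of(t,"wrist")])
```

```text
[ 505.57066956 -284.70309877  262.76156864] [ 3.14130086e+00 -1.15893629e-04  4.23757075e-01]
fixture [([549.2, -75.6, -1.9], 0.91)]
platform_top [([545.0, -70.3, 74.3], 0.74)]
knob_grip [([566.7, -219.9, 99.8], 0.6)]
ring_seat []
```

View pics/w1.png

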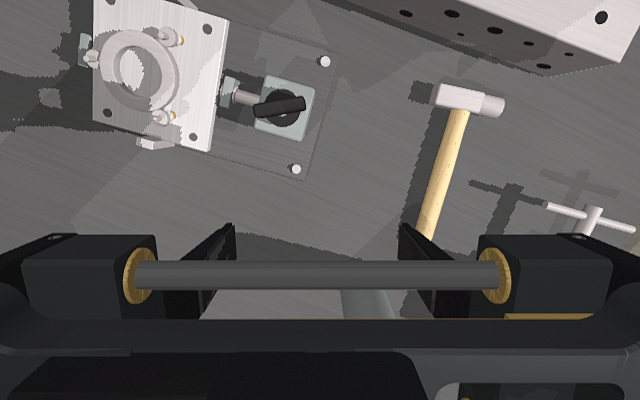

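Run:
```python
from h import *
im=cv2.imread("pics/w1.png")
cv2.imwrite("pics/w1z.png",cv2.resize(im[0:200,70:350],None,fx=2.8,fy=2.8,interpolation=cv2.INTER_CUBIC))
s=env.state()
for uv in((253,109),(306,101)): print(unproj(uv,116,"wrist",s))
```

```text
[ 552.49985796 -195.46232377  116.        ]
[ 580.7077735  -239.78727576  116.        ]
```

View pics/w1z.png

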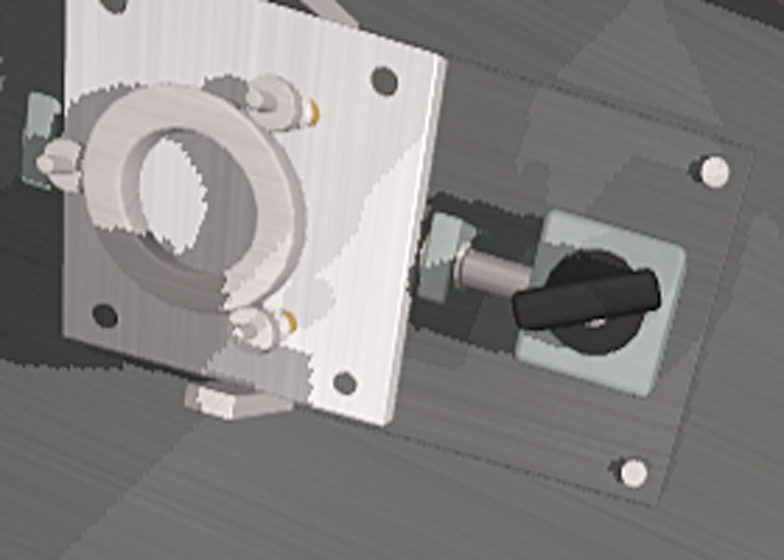

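Run:
```python
from h import *
s=env.state()
U=lambda u,v,z:unproj((70+u/2.8,v/2.8),z,"wrist",s)[:2]
a,b=U(755,148,12),U(655,507,12)
print("base",a,b,np.linalg.norm(a-b)); d=a-b; yaw=np.arctan2(d[1],d[0]);print("yaw",yaw)
m=(a+b)/2;print("origin",m+190*np.array([-np.sin(yaw),np.cos(yaw)]),"knob",m+45*np.array([-np.sin(yaw),np.cos(yaw)]))
B=[U(*p,72) for p in((548,210),(685,247),(648,396),(515,360))];print("box ctr",np.mean(B,0)); 
d=B[1]-B[2];print("yaw box",np.arctan2(d[1],d[0]),np.arctan2(*( (B[0]-B[3])[::-1])))
p,q=U(517,302,116),U(657,280,116);d=p-q
print("bar",p,q,np.linalg.norm(d),np.arctan2(d[1],d[0]),(p+q)/2)
```

```text
base [ 655.60011711 -249.03782258] [ 488.27407084 -273.77047538] 169.14405066491184
yaw 0.14674856391474758
origin [544.15483375 -73.44631856] knob [ 565.35708498 -216.88782073]
box ctr [ 565.01972793 -218.21175694]
yaw box 0.16558244758096782 0.15614844954617993
bar [ 554.16278869 -196.53478637] [ 581.01495687 -238.20750531] 49.57473590652076 2.1431953710737894 [ 567.58887278 -217.37114584]
```

```bash
python3 -m pendant '[0,0,0,-0.0547,-1, 0,0,0,-0.0547,-1, 0,0,0,-0.0547,-1, 0,0,0,-0.0547,-1, 0,0,0,-0.0547,-1, 0,0,0,-0.0547,-1, 0,0,0,-0.0547,-1, 0,0,0,-0.0547,-1, 0,0,0,-0.0547,-1, 0,0,0,-0.0547,-1]'
python3 -c "
from h import *
go(566.5,-217.2,90,2.143)"
```

```text
t: 3.82
eef_pos: [503.8, -287.2, 262.7]
tcp_rot: [-3.141, 0.0, 2.146]
ft_force: [-0.5, 0.8, 0.3]
opening: 1.001
pos [ 503.8 -287.2  262.7] yaw 2.146 tool shift frac [0.0616 0.2268 0.4317] turn frac 0.001 t 3.825
```

```bash
python3 -m pendant '[0.0205,0.0756,0,0,-1, 0.0205,0.0756,0,0,-1, 0.0206,0.0756,0,0,-1, 0,0,0.1,0,-1, 0,0,0.1,0,-1, 0,0,0.05,0,-1,0,0,0,0,-1]'
python3 - <<'E'
from h import *
s,im=snap("wrist","w2")
print(s["eef_pos"],s["tcp_rot"])
print([(d["xyz"],round(d["confidence"],2)) for d in env.landmark_of("knob_grip","wrist")])
E
```

```text
t: 4.7
eef_pos: [566.6, -217.1, 161.4]
tcp_rot: [-3.14, -0.002, 2.141]
ft_force: [0.2, 0.3, -0.1]
opening: 1.004
[ 566.60319635 -217.12502072  161.44561356] [-3.14011453e+00 -2.21616926e-03  2.14064626e+00]
[([565.6, -220.6, 102.5], 0.87)]
```

View pics/w2.png

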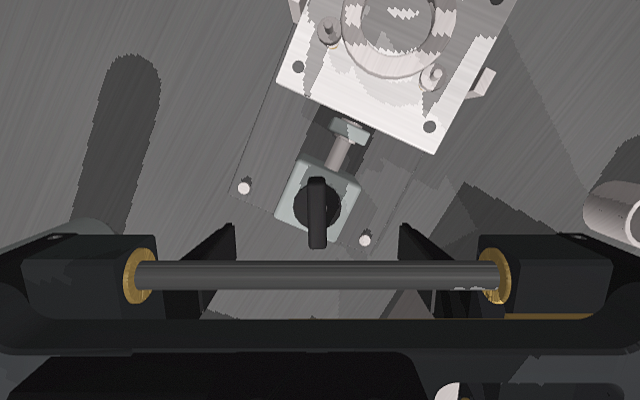

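Run:
```python
from h import *
s=env.state()
a=unproj((316.5,178),116,"wrist",s);b=unproj((317,246),116,"wrist",s)
print(a,b,(a+b)/2,np.linalg.norm(a-b))
go(566.6,-217.1,90)
```

```text
[ 551.78362778 -191.78783385  116.        ] [ 579.92913716 -235.0352533   116.        ] [ 565.85638247 -213.41154357  116.        ] 51.59950568540319
pos [ 567.6 -217.2  163.4] yaw 2.1411 tool shift frac [ 0.0016 -0.0021  0.1836] turn frac None t 4.8
```

```bash
python3 -m pendant '[0,0,0.06,0,-1, 0,0,0.06,0,-1, 0,0,0.06,0,-1, 0,0,0,0,0.3, 0,0,0,0,1, 0,0,0,0,1, 0,0,0,0,1, 0,0,0,0,1, 0,0,0,0,1,0,0,0,0,1]'
```

```text
t: 6.05
eef_pos: [567.7, -216.2, 90.6]
tcp_rot: [-3.142, 0.0, 2.142]
ft_force: [-0.4, 0.8, -0.6]
opening: 0.325
```

```bash
python3 -m pendant '[0,0,0,0,1, 0,0,0,0,1, 0,0,0,0,1, 0,0,0,0,1,0,0,0,0,1]'
```

```text
t: 6.68
eef_pos: [566.6, -216.8, 90.6]
tcp_rot: [-3.139, -0.001, 2.143]
ft_force: [-6.5, -5.0, 3.2]
opening: 0.145
```

```bash
python3 -m pendant '[0,0,0,0.045,1, 0,0,0,0.045,1, 0,0,0,0.045,1, 0,0,0,0.045,1, 0,0,0,0.045,1, 0,0,0,0.045,1, 0,0,0,0.045,1, 0,0,0,0.045,1, 0,0,0,0.045,1, 0,0,0,0.045,1]'
```

```text
t: 7.92
eef_pos: [565.8, -216.7, 90.6]
tcp_rot: [-3.139, 0.003, 0.725]
ft_force: [-11.3, -5.0, 5.0]
opening: 0.147
```

```bash
python3 -m pendant '[0,0,0,0.045,1, 0,0,0,0.045,1, 0,0,0,0.045,1, 0,0,0,0.045,1, 0,0,0,0,1, 0,0,0,0,1]'
python3 - <<'E'
from h import *
go(566,-217,90,.147)
s,im=snap("scene","s1",(220,120,350,230),6)
s,im=snap("top","t1")
print(s["moment"])
snap("wrist","w3")
E
```

```text
t: 8.68
eef_pos: [565.6, -216.4, 90.6]
tcp_rot: [-3.14, 0.004, 0.163]
ft_force: [-11.9, -2.7, 5.3]
opening: 0.145
pos [ 565.6 -216.4   90.6] yaw 0.1628 tool shift frac [0.0006 0.0016 0.0014] turn frac 0.005 t 8.675
[-0.69915724  1.96406163 -0.17017182]
```

View pics/s1.png

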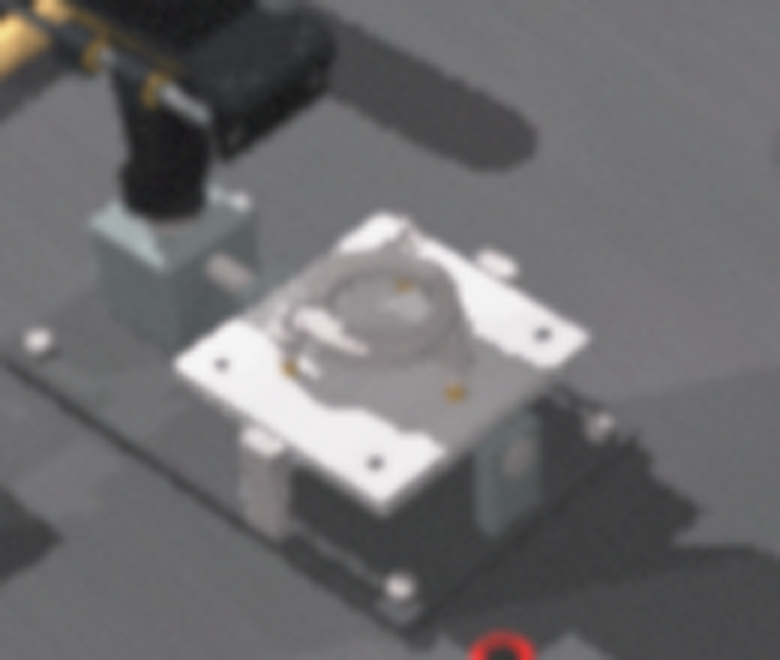

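View pics/w3.png

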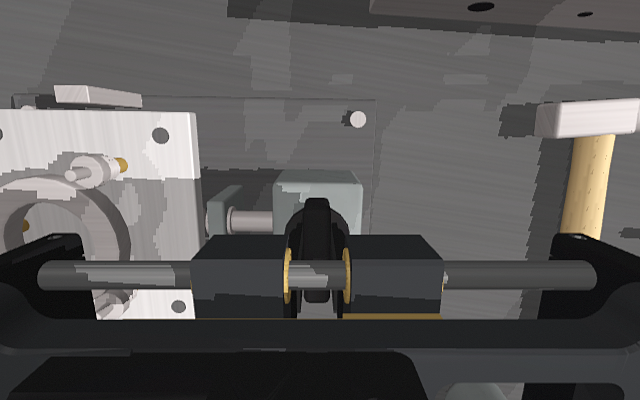

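Run:
```python
from h import *
im=cv2.imread("pics/w3.png")
cv2.imwrite("pics/w3z.png",cv2.resize(im[70:250,0:400],None,fx=2,fy=2,interpolation=cv2.INTER_CUBIC))
```

```text
(no output)
```

View pics/w3z.png

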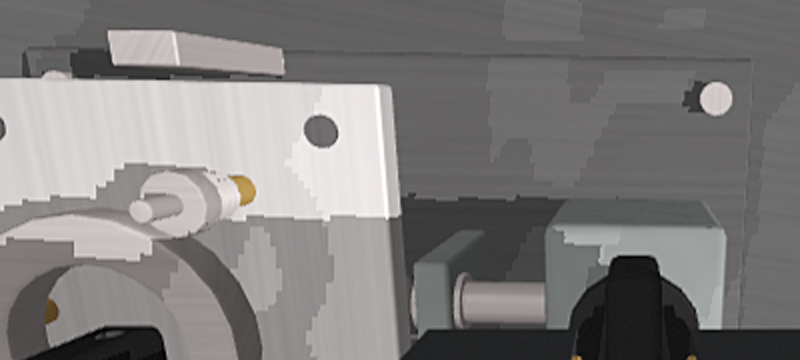

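Run:
```python
from h import *
s=env.state()
a=unproj((12.5,93.5),12,"wrist",s);b=unproj((375,99.5),12,"wrist",s)
d=a-b;print(a,b,np.linalg.norm(d),"yaw",np.arctan2(d[1],d[0])-np.pi/2, s["tcp_rot"])
```

```text
[615.91261867  26.80930913  12.        ] [ 656.1531097  -245.90260563   12.        ] 275.6648065489853 yaw 0.14649963468242078 [-3.14039339  0.00406018  0.16289626]
```

```bash
python3 -m pendant '[0,0,0,0.005,1, 0,0,0,0,1, 0,0,0,0,1]'; python3 -m pendant '[0,0,0,0,0, 0,0,0,0,0, 0,0,0,0,0, 0,0,0,0,0, 0,0,0,0,-0.2, 0,0,0,0,-0.2, 0,0,-0.1,0,-0.3, 0,0,-0.12,0,-1, 0,0,-0.12,0,-1, 0,0,-0.12,0,-1]'
python3 - <<'E'
from h import *
go(480,-73,270,0.147)
s,im=snap("scene","s2",(220,120,350,230),6)
s,im=snap("wrist","w4")
E
```

```text
t: 9.2
eef_pos: [565.6, -216.4, 90.5]
tcp_rot: [-3.141, 0.004, 0.148]
ft_force: [-11.3, -3.2, 5.6]
opening: 0.148
t: 10.45
eef_pos: [567.4, -216.1, 276.3]
tcp_rot: [3.141, -0.0, 0.147]
ft_force: [0.5, -0.3, 0.4]
opening: 0.907
pos [ 567.4 -216.1  276.3] yaw 0.1473 tool shift frac [-0.1637 -0.3859  0.0158] turn frac 0.0001 t 10.45
```

View pics/w4.png

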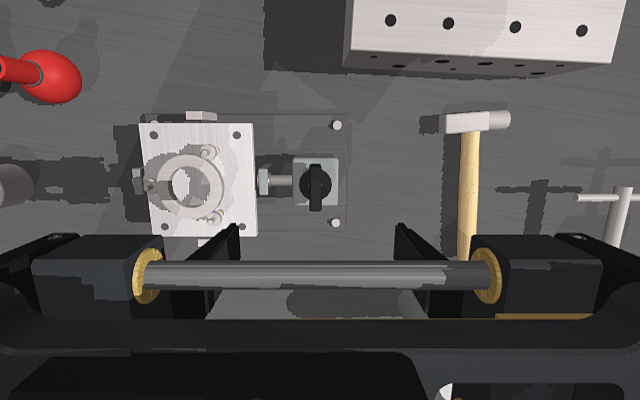

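```bash
python3 -c "
from h import *
go(515,-76,276)"
python3 -m pendant '[-0.026,-0.092,0,0,-1, -0.026,-0.092,0,0,-1, -0.026,-0.092,0,0,-1, -0.026,-0.092,0,0,-1, 0,0,0,0,-1, 0,0,0,0,-1]'
python3 - <<'E'
from h import *
s,im=snap("wrist","w5");print(s["eef_pos"],s["tcp_rot"])
cv2.imwrite("pics/w5z.png",cv2.resize(im[40:240,190:450],None,fx=3,fy=3,interpolation=cv2.INTER_CUBIC)[:,:,::-1])
for t in("platform_top","ring_seat"):
    print(t,[(d["xyz"],round(d["confidence"],2)) for d in env.landmark_of(t,"wrist")])
E
```

```text
pos [ 569.  -216.8  280. ] yaw 0.1474 tool shift frac [-0.0819 -0.368   0.01  ] turn frac None t 10.55
t: 11.3
eef_pos: [505.2, -77.0, 274.4]
tcp_rot: [3.141, -0.0, 0.148]
ft_force: [0.1, -0.1, -0.9]
opening: 0.996
[505.18488815 -77.00251723 274.41024769] [ 3.14133514e+00 -5.51281375e-05  1.47676193e-01]
platform_top [([545.9, -75.0, 73.8], 0.85)]
ring_seat []
```

View pics/w5z.png

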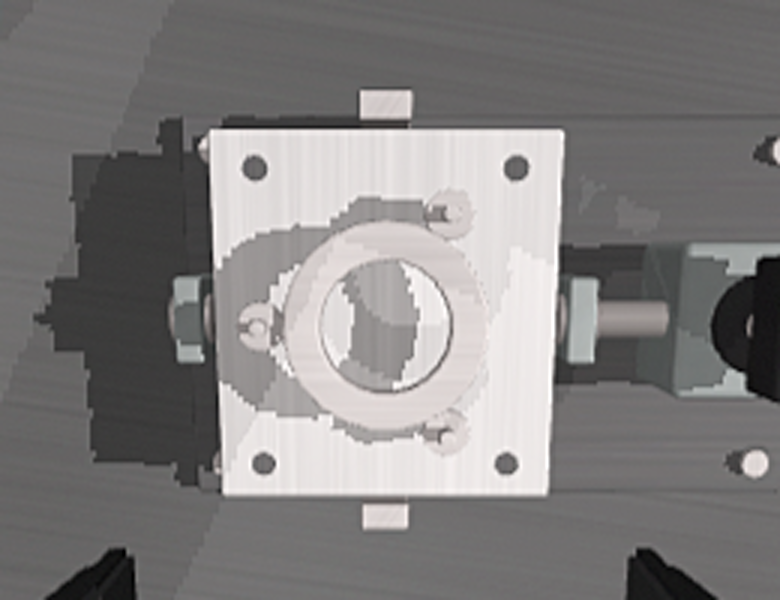

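Run:
```python
from h import *
from scipy.optimize import least_squares
from scipy.spatial.transform import Rotation as R
s=env.state()
Z=lambda u,v:(190+u/3-1/3,40+v/3-1/3)
print("ring",unproj(Z(386.5,325.3),104,"wrist",s))
uv=np.array([Z(209,130),Z(564,130),Z(549,495),Z(223,495)])
L=np.array([[72,68,15],[72,-68,15],[-72,-68,15],[-72,68,15.]])
def f(p,zf=55):
    x,y,yaw,t,z=p
    P=(R.from_euler("z",yaw)*R.from_euler("y",t)).apply(L)+[x,y,z]
    return np.r_[(proj(P,"wrist",s)-uv).ravel(),(z-55)/2]
r=least_squares(f,[545,-73,.147,0,55]);print(r.x,r.fun.round(2))
J=np.linalg.inv(r.jac.T@r.jac);print(np.sqrt(np.diag(J)))
a=unproj((200,0),0,"wrist",s)
# posts tops at z=70
for c in((386,105),(386,516)):print(unproj(Z(*c),70,"wrist",s))
```

```text
ring [546.08360332 -72.86535759 104.        ]
[ 5.45044973e+02 -7.31518670e+01  1.45790519e-01  1.47482219e-02
  5.37736421e+01] [-0.29 -0.24  0.29 -0.23  0.14  0.3  -0.13  0.31 -0.61]
[0.59216051 0.59694287 0.00598592 0.04430066 1.50267519]
[624.71841689 -61.22960033  70.        ]
[465.48157374 -84.83783581  70.        ]
```

View pics/s2.png

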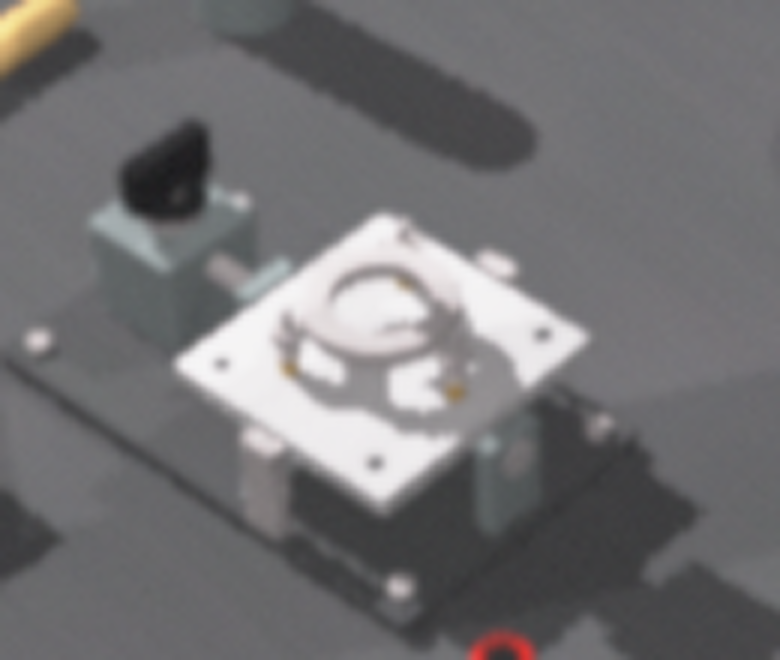

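```bash
python3 -m pendant '[0,0,0,-0.048,-1, 0,0,0,-0.048,-1, 0,0,0,-0.048,-1, 0,0,0,-0.048,-1, 0,0,0,-0.048,-1, 0,0,0,-0.048,-1, 0,0,0,-0.048,-1, 0,0,0,0,-1]'
python3 -c "
from h import *
go(625,220,270)"
```

```text
t: 12.45
eef_pos: [505.0, -77.3, 274.4]
tcp_rot: [-3.141, 0.0, 1.201]
ft_force: [-0.5, 1.0, -0.4]
opening: 0.994
pos [505.  -77.3 274.4] yaw 1.2011 tool shift frac [0.8013 0.0111 0.0109] turn frac None t 12.45
```

```bash
python3 -m pendant '[0.11,0,0,0,-1, 0.115,0,0,0,-1, 0.115,0,0,0,-1, 0.115,0,0,0,-1, 0.115,0,0,0,-1, 0.115,0,0,0,-1, 0.11,0.01,0.01,0,-1, 0,0,0,0,-1, 0,0,0,0,-1]'
python3 - <<'E'
from h import *
s,im=snap("wrist","w6");print(s["eef_pos"],s["tcp_rot"])
for t in("flask_mid","rest"):
    print(t,[(d["xyz"],round(d["confidence"],2)) for d in env.landmark_of(t,"wrist")])
E
```

```text
t: 13.58
eef_pos: [622.9, 218.1, 270.2]
tcp_rot: [-3.141, 0.001, 1.201]
ft_force: [0.1, 0.4, -0.0]
opening: 1.001
[622.91960952 218.07869424 270.1739041 ] [-3.14109887e+00  7.04509954e-04  1.20068886e+00]
flask_mid [([636.8, 251.9, 60.9], 0.89), ([642.1, 133.6, 45.8], 0.86), ([763.2, 261.5, 49.7], 0.86)]
rest []
```

View pics/w6.png

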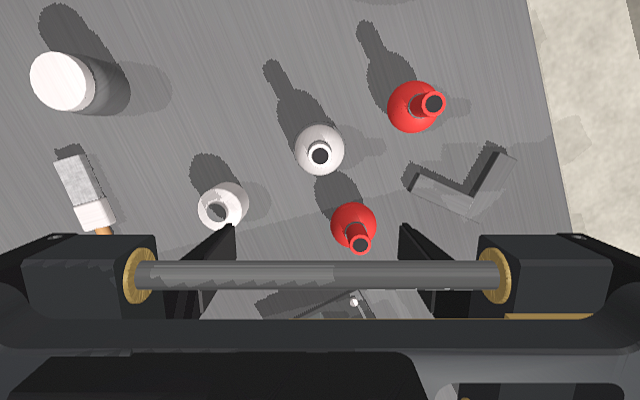

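Run:
```python
from h import *
s=env.state();im=cv2.imread("pics/w6.png")
cv2.imwrite("pics/w6z.png",cv2.resize(im[110:190,270:370],None,fx=6,fy=6,interpolation=cv2.INTER_CUBIC))
print(unproj((319.8,155.5),111.7,"wrist",s),unproj((319.6,149.5),39,"wrist",s))
```

```text
[638.60232008 248.76197909 111.7       ] [639.25217812 248.91436094  39.        ]
```

View pics/w6z.png

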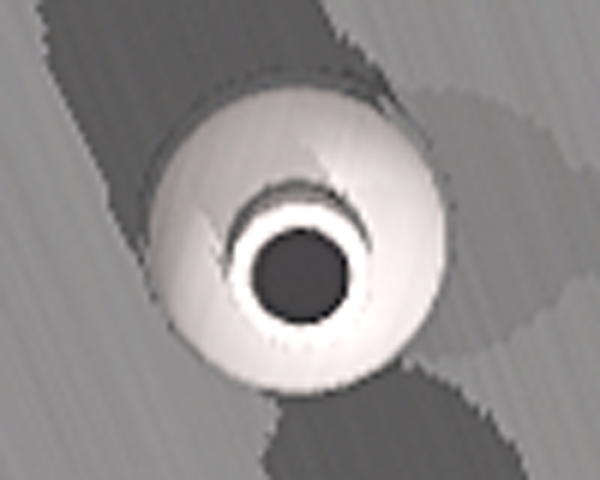

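Run:
```python
from h import *
s=env.state();print(unproj((319.9,155.8),111.7,"wrist",s))
go(638.3,249.2,78)
```

```text
[638.5873274  248.42961519 111.7       ]
pos [623.  217.5 271. ] yaw 1.2008 tool shift frac [0.0877 0.0071 0.4824] turn frac None t 13.725
```

```bash
python3 -m pendant '[0.044,0.0035,0.03,0,-1, 0.0435,0.0035,0.05,0,-1, 0,0,0.1,0,-1, 0,0,0.1,0,-1, 0,0,0,0,-1,0,0,0,0,-1]'
python3 - <<'E'
from h import *
s,im=snap("wrist","w7");print(s["eef_pos"],s["tcp_rot"])
cv2.imwrite("pics/w7z.png",cv2.resize(im[130:330,220:420],None,fx=3,fy=3,interpolation=cv2.INTER_CUBIC)[:,:,::-1])
go(638.3,248.8,78)
E
```

```text
t: 14.48
eef_pos: [638.8, 250.9, 159.3]
tcp_rot: [3.141, -0.0, 1.203]
ft_force: [0.7, 0.7, 0.3]
opening: 0.998
[638.7765308  250.85129527 159.30848484] [ 3.14082455e+00 -4.86661925e-04  1.20317161e+00]
pos [639.  250.8 160. ] yaw 1.203 tool shift frac [-5.20e-03  2.00e-04  2.05e-01] turn frac None t 14.525
```

View pics/w7z.png

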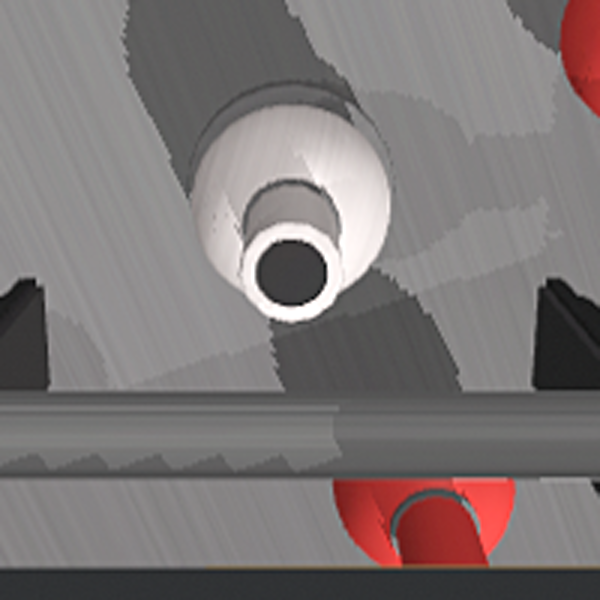

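Run:
```python
from h import *
s=env.state();p=unproj((317,220.2),111.7,"wrist",s);print(p)
go(p[0],p[1],78)
```

```text
[638.57171432 249.38800336 111.7       ]
pos [639.  250.8 160. ] yaw 1.203 tool shift frac [-0.0036  0.0004  0.205 ] turn frac None t 14.525
```

```bash
python3 -m pendant '[-0.003,0,0.07,0,-1, 0,0,0.07,0,-1, 0,0,0.065,0,-1, 0,0,0,0,1, 0,0,0,0,1, 0,0,0,0,1, 0,0,0,0,1, 0,0,0,0,1,0,0,0,0,1,0,0,0,0,1]'
python3 -m pendant '[0,0,0,0,1, 0,0,0,0,1, 0,0,0,0,1]'
```

```text
t: 15.78
eef_pos: [637.7, 249.1, 76.6]
tcp_rot: [-3.142, 0.0, 1.203]
ft_force: [-0.5, -0.2, -0.3]
opening: 0.322
t: 16.15
eef_pos: [637.8, 249.1, 76.6]
tcp_rot: [3.141, 0.0, 1.203]
ft_force: [1.5, 1.4, 0.3]
opening: 0.267
```

```bash
python3 -m pendant '[0,0,-0.03,0,1, 0,0,-0.08,0,1, 0,0,-0.1,0,1, 0,0,-0.1,0,1, 0,0,-0.1,0,1, 0,0,-0.05,0,1, 0,0,0,0,1]'
python3 - <<'E'
from h import *
s,im=snap("wrist","w8")
print(s["ft_force"],s["opening"])
go(545.5,-73,262)
E
```

```text
t: 17.02
eef_pos: [637.9, 249.3, 262.6]
tcp_rot: [3.139, -0.002, 1.203]
ft_force: [0.1, -0.1, -2.8]
opening: 0.272
[ 0.06387714 -0.05817889 -2.77140294] 0.272186971175817
pos [637.5 249.1 260.9] yaw 1.203 tool shift frac [-0.8341  0.075  -0.0028] turn frac None t 17.075
```

View pics/w8.png

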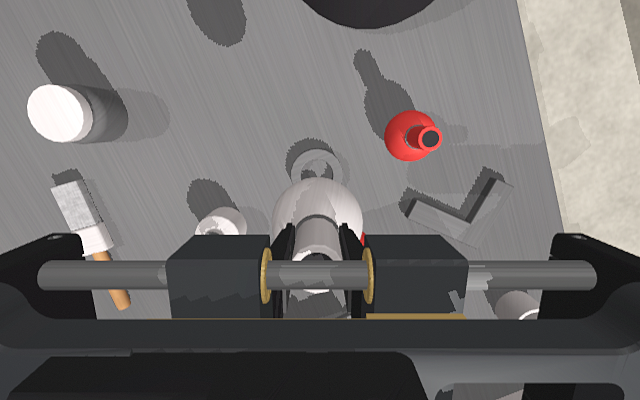

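```bash
python3 -m pendant '[-0.05,0.0045,0,0,1, -0.098,0.0088,0,0,1, -0.098,0.0088,0,0,1, -0.098,0.0088,0,0,1, -0.098,0.0088,0,0,1, -0.098,0.0088,0,0,1, -0.098,0.0088,0,0,1, -0.098,0.0088,0,0,1, -0.06,0.005,0,0,1, -0.038,0.003,0,0,1]'
python3 -m pendant '[0,0,0,0,1, 0,0,0,0,1]'
python3 - <<'E'
from h import *
go(545.5,-73,180)
s,im=snap("wrist","w9")
cv2.imwrite("pics/w9z.png",cv2.resize(im[100:330,200:440],None,fx=2.5,fy=2.5,interpolation=cv2.INTER_CUBIC)[:,:,::-1])
print(s["eef_pos"],s["ft_force"])
for t in("flask_mid","ring_seat"):
    print(t,[(d["xyz"],round(d["confidence"],2)) for d in env.landmark_of(t,"wrist")])
snap("scene","s3",(200,70,360,230),5)
for t in("flask_mid","ring_seat","platform_top"):
    print(t,[(d["xyz"],round(d["confidence"],2)) for d in env.landmark_of(t,"scene")])
E
```

```text
t: 18.32
eef_pos: [544.2, -74.3, 259.9]
tcp_rot: [-3.14, 0.0, 1.201]
ft_force: [0.2, -0.3, -2.1]
opening: 0.272
t: 18.58
eef_pos: [545.4, -72.3, 260.4]
tcp_rot: [-3.141, -0.0, 1.203]
ft_force: [0.3, -0.4, -2.2]
opening: 0.272
pos [545.4 -72.3 260.4] yaw 1.2032 tool shift frac [-0.0016  0.0008  0.201 ] turn frac None t 18.575
[545.43133712 -72.28208287 260.41492879] [ 0.32747538 -0.37068958 -2.20402684]
flask_mid [([542.2, -69.6, 242.1], 0.58), ([546.2, -73.5, -1.2], 0.27)]
ring_seat []
flask_mid [([544.6, -70.1, 240.9], 0.93), ([644.2, 133.8, 55.3], 0.8), ([767.9, 256.1, 53.3], 0.72)]
ring_seat [([543.5, -73.0, 100.0], 0.93)]
platform_top [([542.7, -71.8, 69.0], 0.71)]
```

View pics/w9z.png

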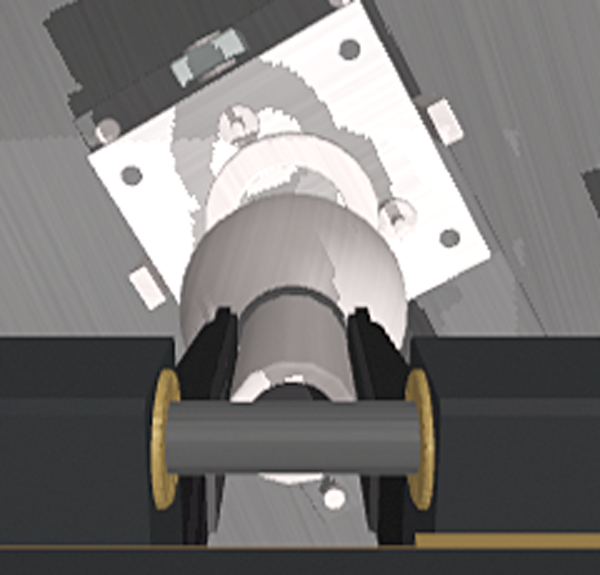

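View pics/s3.png

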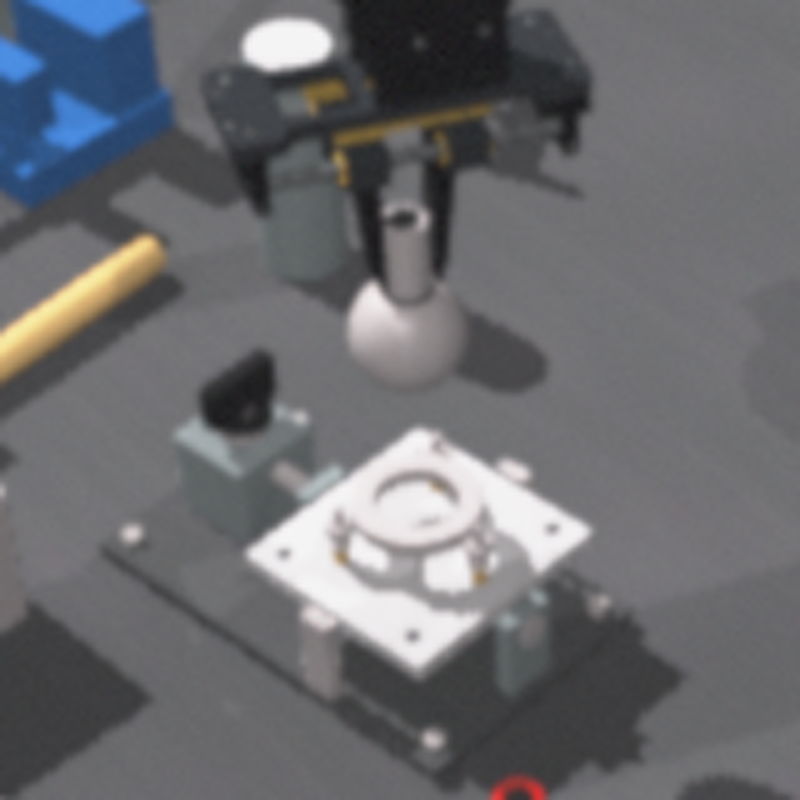

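```bash
python3 -m pendant '[-0.0015,0.0003,0.06,0,1, 0,0,0.08,0,1, 0,0,0.06,0,1, 0,0,0.025,0,1, 0,0,0,0,1, 0,0,0,0,1]'
python3 -m pendant '[0,0,0.005,0,1, 0,0,0.005,0,1, 0,0,0.005,0,1, 0,0,0,0,1]'
```

```text
t: 19.68
eef_pos: [545.8, -73.5, 171.6]
tcp_rot: [3.14, -0.0, 1.203]
ft_force: [0.9, 0.5, -2.2]
opening: 0.267
t: 20.18
eef_pos: [545.3, -73.4, 164.5]
tcp_rot: [-3.141, 0.0, 1.203]
ft_force: [0.4, -0.2, -2.6]
opening: 0.267
```

```bash
python3 -m pendant '[0,0,0.003,0,1, 0,0,0,0,1]'
python3 -m pendant '[0,0,0.003,0,1, 0,0,0,0,1]'
python3 -m pendant '[0,0,0.003,0,1, 0,0,0,0,1]'
python3 -m pendant '[0,0,0.005,0,1, 0,0,0,0,1]'
python3 -m pendant '[0,0,0.005,0,1, 0,0,0,0,1]'
```

```text
t: 20.42
eef_pos: [545.4, -73.4, 163.5]
tcp_rot: [3.141, -0.0, 1.203]
ft_force: [0.2, 1.5, -0.3]
opening: 0.27
t: 20.68
eef_pos: [545.4, -73.4, 162.4]
tcp_rot: [3.141, -0.0, 1.203]
ft_force: [0.3, 0.7, 3.6]
opening: 0.267
t: 20.92
eef_pos: [545.4, -73.4, 161.1]
tcp_rot: [3.141, 0.0, 1.203]
ft_force: [-0.6, 0.3, 3.9]
opening: 0.268
t: 21.18
eef_pos: [545.4, -73.4, 159.0]
tcp_rot: [3.141, -0.0, 1.203]
ft_force: [-1.4, 2.0, 5.5]
opening: 0.267
t: 21.42
eef_pos: [545.4, -73.4, 157.1]
tcp_rot: [3.141, -0.0, 1.203]
ft_force: [-1.3, 1.3, 6.4]
opening: 0.268
```

```bash
python3 -m pendant '[0,0,0.005,0,1, 0,0,0.005,0,1, 0,0,0,0,1]'
python3 -m pendant '[0,0,0.004,0,1, 0,0,0,0,1]'
python3 -m pendant '[0,0,0.004,0,1, 0,0,0,0,1]'
```

```text
t: 21.8
eef_pos: [545.5, -73.4, 153.4]
tcp_rot: [3.141, -0.0, 1.203]
ft_force: [-2.9, 1.8, 10.4]
opening: 0.268
t: 22.05
eef_pos: [545.5, -73.4, 151.9]
tcp_rot: [3.141, -0.0, 1.203]
ft_force: [-2.6, 2.5, 11.9]
opening: 0.27
t: 22.3
eef_pos: [545.6, -73.3, 150.8]
tcp_rot: [3.14, -0.0, 1.203]
ft_force: [-2.8, 2.1, 15.0]
opening: 0.27
```

```bash
python3 -m pendant '[0,0,0.0025,0,1, 0,0,0,0,1, 0,0,0,0,1]'
python3 -m pendant '[0,0,0.0025,0,1, 0,0,0,0,1, 0,0,0,0,1]'
```

```text
t: 22.68
eef_pos: [545.7, -73.3, 150.6]
tcp_rot: [3.14, -0.0, 1.203]
ft_force: [-5.3, 3.3, 22.5]
opening: 0.271
t: 23.05
eef_pos: [545.8, -73.2, 150.3]
tcp_rot: [3.139, -0.001, 1.203]
ft_force: [-7.9, 5.2, 31.2]
opening: 0.271
```

```bash
python3 -m pendant '[0,0,-0.0025,0,1, 0,0,0,0,1, 0,0,0,0,1]'
python3 - <<'E'
from h import *
snap("scene","s4",(200,70,360,230),5);
for t in("flask_mid","ring_seat","platform_top"):
    print(t,[(d["xyz"],round(d["confidence"],2)) for d in env.landmark_of(t,"scene")])
snap("wrist","w10");s=env.state();print(s["t"],s["eef_pos"],s["ft_force"],s["tcp_rot"])
E
```

```text
t: 23.42
eef_pos: [545.7, -73.3, 150.6]
tcp_rot: [3.14, -0.0, 1.203]
ft_force: [-5.3, 3.9, 22.9]
opening: 0.273
flask_mid [([543.8, -71.9, 133.0], 0.85), ([645.3, 130.9, 55.5], 0.77), ([765.0, 254.9, 50.5], 0.7), ([544.8, -74.1, 67.3], 0.59)]
ring_seat [([543.8, -74.5, 90.0], 0.71)]
platform_top [([544.3, -73.0, 70.5], 0.74)]
23.675 [545.69330982 -73.28067462 150.57293399] [-5.46626389  3.48799083 22.37021015] [ 3.13958034e+00 -3.86141997e-04  1.20296586e+00]
```

View pics/s4.png

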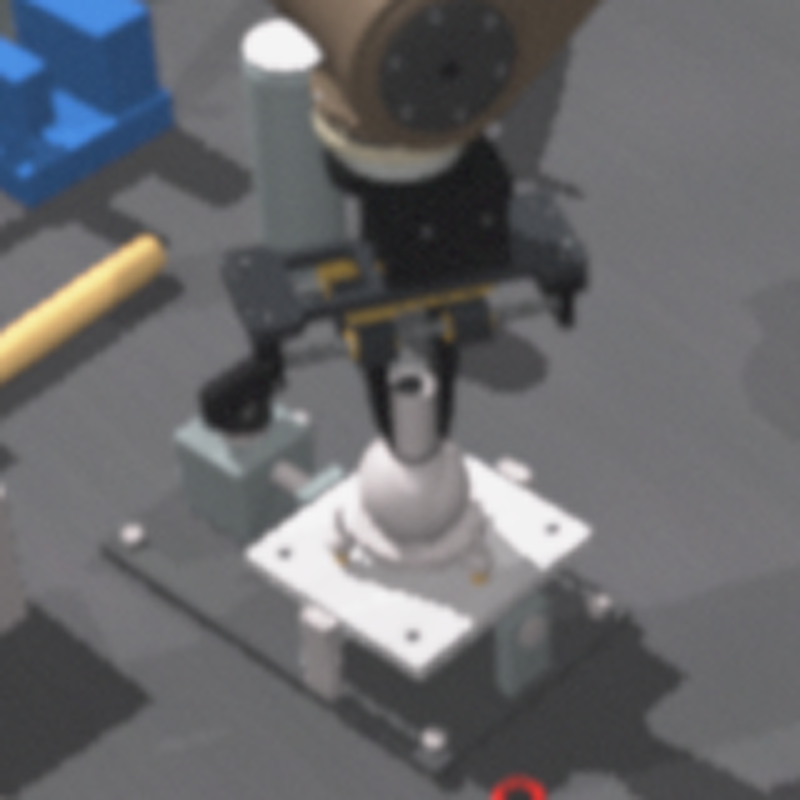

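View pics/w10.png

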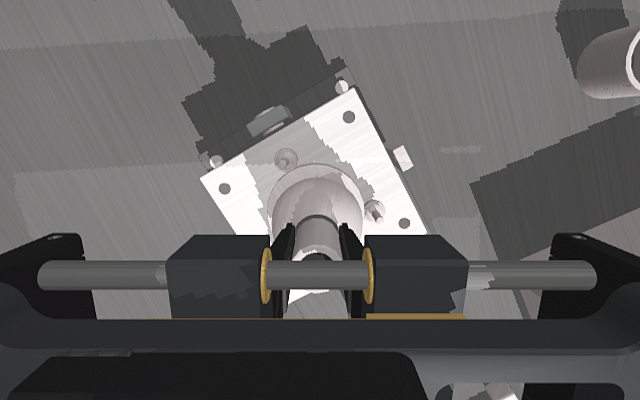

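The picture shows the flask upright in the ring at about crop pixel (415, 500), with the ring pressed down. The platform and knob haven't moved. The ring reads about 90 mm against 92 mm expected at home, and flask_mid reads 133 against 134. Pushing the last 0.6 mm raised the force from 15 N to 31 N, so the ring is on a hard stop. I'm handing it in.

```bash
python3 -c "
from cell import env
print(env.job_done()); s=env.state(); print(s['t'],s['eef_pos'],s['ft_force'],s['opening'])"
```

```text
the job is handed in; nothing more can be done
None
the job is handed in; nothing more can be done
```

The job is handed in. The platform is level, and the flask stands neck up in the ring. The gripper is still holding it down at about 22 N, and it finished at about 24 s of the 67 s allowed.

- **Levelling:** I turned the knob about 2.0 rad clockwise. Its bar ended at 0.148 rad against a fixture yaw of 0.147 rad, so by the knob the tilt error is well under 0.01 rad. A separate fit to the platform's corners gave 0.015 ± 0.04 rad, which agrees but is too coarse to prove it.
- **Flask:** I took the silver flask from its rest by the neck, moved it upright and centred it on the ring to within about 1 mm.
- **Pressing:** The ring first took load with the tool at about 163 mm, and I pressed on to 150.6 mm, about 12.6 mm of travel. The force rose at roughly the spring's rate, then jumped from 15 N to 31 N over the last 0.6 mm or so, which means the stops. I then backed off to 22 N.
- **Last checks:** The camera put the ring at 90 mm (92 mm expected when home) and flask_mid at 133 mm (134 mm expected), both within its 4 mm accuracy. A sideways force of about 6 N remained and I left it. The red look-alikes were found where they started. I saw nothing else disturbed, but did not re-measure the other bystanders.

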